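# Take the bearing play out of a vial carousel

### The job

The vial carousel wobbles on its spindle. Rock it by pressing lightly (about 5 N) on its rim, first on the left and then on the right, to feel how much bearing play it has; turn the steel hexagon nut clockwise until the play is just gone, at most a fifth of a flat (12 degrees) beyond that so that the bearing is not crushed; then press the left and the right rim again as lightly, about half a second each, to make sure that it no longer rocks. Never push hard on the rim, leave the amber vials standing, and let go of everything.

Things in the scene. Friction and masses are not known exactly. Their poses are not given: they have to be found in the camera images.
- station: white drive base, a box 156 x 140 x 36 mm fixed to the worktop, with rubber feet and a grey front panel. Origin: on the worktop under the spindle axis; x points to the back, y to the left, z up. Above it turns the carousel: a white upper plate (disc of 190 mm diameter, 8 mm thick, eight 25 mm vial holes between radius 51 and 77 mm, smooth rim outside), top face at z = 82 mm when level
- carousel: the hub with both plates, which also turn freely on it. Origin on the spindle axis 70 mm above the worktop, about which it rocks to any side; z is the spindle axis when level. Its seat is a ring of 42 mm radius: a gap of g mm lets the rim sink 2.07 g mm. The seat is elastic: 5 N sink the rim 0.5 to 0.7 mm more than the play (15 N 1.1), 0.3 mm once it is gone (15 N 0.7); fingertips give 0.3 more
- rim_left (a point): point on the top face of the white plate's smooth rim, 87 mm to the left (+y of the base) of the spindle axis, 82 mm above the worktop when level: press here, straight down. It does not turn with the plates
- rim_right (a point): the same on the right, 87 mm from the axis towards -y of the base
- spindle: the fixed steel spindle with a steel thrust plate (94 mm diameter, 6 mm thick, does not turn) and the steel nut on it. Origin on the axis, 118 mm above the worktop: the height to grip the nut. The spindle ends 23 mm above it. The unseen gap between thrust plate and hub is the play: 0.8 to 2.2 mm at the start; 12 degrees of nut past zero gap load the bearing with 80 N, 15 degrees with 115 N
- nut (a joint): turn of the steel nut (rad), 0 at the start, growing clockwise from above (tightening). At 0 two flats face +y and -y of the base. Hexagon 32 mm across flats, 38 mm high, about 95 to 133 mm above the worktop, with a 43 mm collar in its lowest 3.5 mm. One turn lowers nut and thrust plate by 8 mm (1.27 mm per rad); stiff, 0.18 N m throughout, stays where left; its torque hardly tells when it seats
- amber_vial_0: amber glass vial with black cap, 24 mm diameter, 72 mm high, standing on the worktop left of the carousel; origin at the centre of its underside
- amber_vial_1: the same, 22 mm diameter, 70 mm high
- amber_vial_2: the same, 22 mm diameter, 70 mm high
Mind the look-alikes: they are no part of the job. What is shaped like the amber_vial_2 but yellow is not meant. Leave any yellow look-alike of the amber_vial_1 alone.

How it is judged:
By the outcome, as a careful person would: the job done as asked, in the order asked, and still so for the second after the job is handed in, with the robot touching nothing.
It also fails if it takes over 70 s, if anything falls off the work surface, if the arm or the gripper's body presses on something with over 40 N, if the wrist force passes 120 N, or if a joint passes its speed limit or range.

### The arm

A 6-joint arm with a two-finger parallel gripper is mounted at the origin on a cart in front of the work surface, level with it; the furniture and walls round the work are solid. World frame = base frame: x ahead of the robot, y to its left, z up, the work surface at z = 0. Lengths are in m, angles in rad, forces in N, time in s.
With the tool pointing down it reaches from about 0.275 to 0.75 m from the base axis. Payload 10.2 kg.
Tool frame: the origin (TCP) lies on the front face of the gripper's body, between the roots of the fingers; the fingertips stand 73 mm ahead of it and the grasp point (between the pads) lies 54 mm ahead of it; z points along the fingers, y is the direction in which the jaws open and shut (so a half turn about z gives the same grasp; the last joint's range is limited). The gripper opens to 85 mm and grips with 20 to 120 N. Pads are 22 mm wide; open, the fingers measure 114 mm over their backs; the gripper's body (76 mm by 85 mm) begins 54 mm behind the grasp point. The pads swing forward as they close: fully open they stand 13 mm farther back than shut.
Start: joints at [0.936, 0.313, 1.498, -0, 1.331, -0.223], TCP at [0.21, 0.481, 0.304] pointing down, gripper open.
Joint ranges: [-2.94, 2.94], [-0.97, 2.17], [0.19, 2.56], [-1.23, 4.37], [0.02, 3.11], [-2.88, 2.88]. Speed limits (rad/s): [2.39, 2.39, 3.01, 3.14, 3.14, 3.14].

### API

Orientations are given as a rotation vector (axis times angle).
In Python, from cell import arm, eoat, eyes, job gives the robot as it stands. Calls block until the motion is done:
- arm.movep(position, orientation): joint-space move of the TCP to a pose.
- arm.servo_line(position, ori=None, feed=0.15, stop_force=None): straight line of the TCP; ori=None keeps the orientation; feed is the mean speed in m/s. With stop_force (N) it stops when the force on the tool has changed by that much, and returns True; else False.
- arm.goto_joints(angles): joint-space move.
- eoat.grip(opening, f_grip=None): opening from 0.0 (shut) to 1.0 (fully open); f_grip is the grip in N (None keeps the last); returns when the fingers have stopped.
- arm.dwell(seconds).
- arm.solve_ik(position, orientation): joint angles nearest the present ones, or None.
- arm.get_obs(): the state.
- eyes.snapshot(name): name is "scene" or "top" or "wrist"; returns a dict with "color" (480x640x3 uint8, blue, green, red), "fx", "fy", "cx", "cy" (pixels), "pose" (4x4, takes a point from camera to world coordinates). Camera axes: x right, y down, z forward; pixel columns grow to the right and rows downward; lengths in m; the calibration is good to about 2 mm. A picture is of the moment at which its call begins. There is no depth.
A pose or a line that the arm cannot do raises arm.Unreachable and nothing moves.
- job.sign_off(): hands the job in, once; it reports no verdict.
The state is a dict: "time_s": time; "q": joint angles; "qd": joint speeds; "effort": joint torques, N m; "position": TCP position; "orientation": TCP orientation; "wrist_force": force on the tool from outside, world axes, zero at the start; "torque": the same for the moment, N m; "opening": opening from 0.0 (shut) to 1.0 (fully open).
Only numpy, scipy, OpenCV 4.12 (cv2) and the standard library are available. Lean on these libraries where they do the work, as an engineer would, in place of code of your own. Each camera call takes 0.05 s, during which the arm holds its last target.

## Working session

There is one attempt and no reset: what is moved stays moved. The work goes in short steps, each a Python script; the robot and the scene stay as the last script left them, time stands still between calls to the robot, and variables do not carry over. Pictures are saved under pics/ and viewed, and the job is handed in when it is done.

```bash
ls; mkdir -p pics; python3 - <<'E'
from cell import arm,eoat,eyes,job
import cv2,numpy as np
for n in ["scene","top","wrist"]:
    s=eyes.snapshot(n); cv2.imwrite(f"pics/{n}0.png",s["color"]); print(n,s["fx"],s["cx"],s["cy"],np.round(s["pose"],4).tolist())
print(arm.get_obs())
E
```

```text
pics
scene 564.7459127838679 321.85587180461545 238.21773342986484 [[0.5011, -0.3639, 0.7851, -0.1714], [-0.8653, -0.1998, 0.4597, -0.3643], [-0.0105, -0.9098, -0.415, 0.4498], [0.0, 0.0, 0.0, 1.0]]
top 496.3016842202884 323.6842224352146 244.96699649112412 [[0.0083, -0.9789, 0.2041, 0.3061], [-1.0, -0.008, 0.0021, 0.0167], [-0.0004, -0.2041, -0.9789, 0.9533], [0.0, 0.0, 0.0, 1.0]]
wrist 365.4917957539351 321.88964471181725 241.46124746389424 [[0.4005, 0.8676, 0.2948, 0.1332], [0.9163, -0.3789, -0.1297, 0.5142], [-0.0008, 0.3221, -0.9467, 0.3746], [0.0, 0.0, 0.0, 1.0]]
{'time_s': 0.15, 'q': array([ 9.35608841e-01,  3.13349664e-01,  1.49824093e+00,  2.14833905e-05,
        1.33099185e+00, -2.23400978e-01]), 'qd': array([-0.00011567, -0.00252781, -0.00153938, -0.00050249,  0.0006399 ,
       -0.00087774]), 'effort': array([ 2.57318949e-03, -4.12362134e+01, -2.59801573e+01, -8.16081615e-05,
        3.14775083e-03,  1.99814446e-05]), 'position': array([0.21006921, 0.48101727, 0.30346022]), 'orientation': array([-6.42192011e-01, -3.07481451e+00,  1.39984781e-03]), 'wrist_force': array([-0.56926026, -0.13815732, -0.61625348]), 'torque': array([-0.02311234, -0.0220295 ,  0.04155908]), 'opening': 0.9937497157844857}
```

View pics/scene0.png

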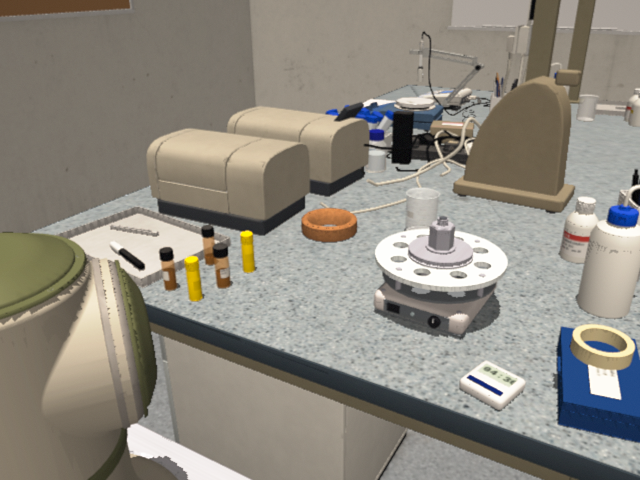

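View pics/top0.png

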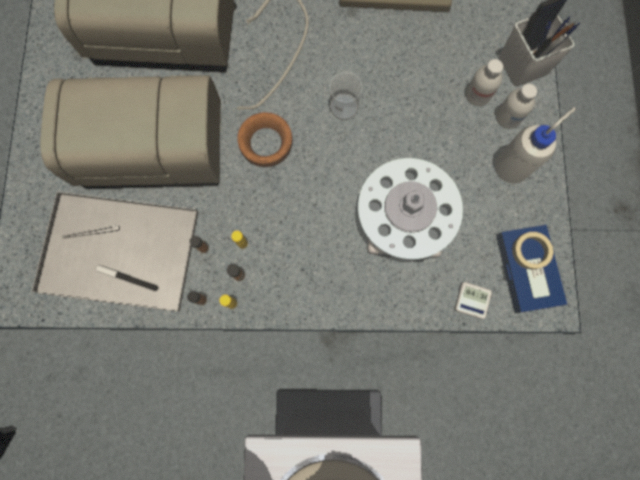

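View pics/wrist0.png

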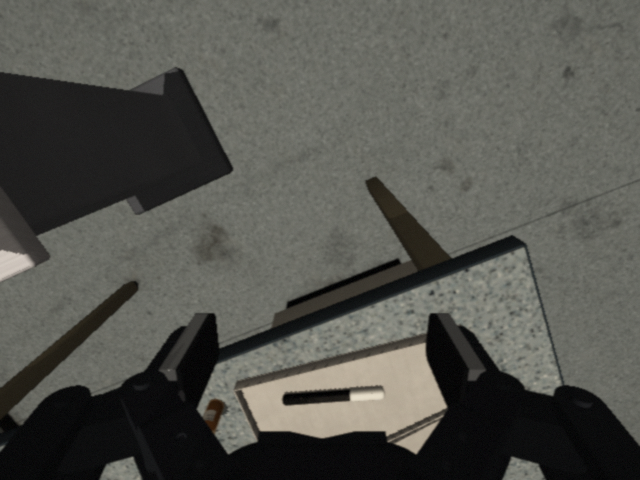

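The carousel is at about (410,208) in the top picture. The vials are well to its left, around (200–240, 240–300). I'll enlarge both views.

```bash
python3 - <<'E'
import cv2
a=cv2.imread('pics/top0.png')[145:275,340:480]; cv2.imwrite('pics/topc.png',cv2.resize(a,None,fx=5,fy=4.6 if 0 else 5,interpolation=cv2.INTER_CUBIC)[:600])
a=cv2.imread('pics/scene0.png')[205:335,360:520]; cv2.imwrite('pics/scenec.png',cv2.resize(a,None,fx=4.5,fy=4.5,interpolation=cv2.INTER_CUBIC))
E
```

```text
(no output)
```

View pics/topc.png

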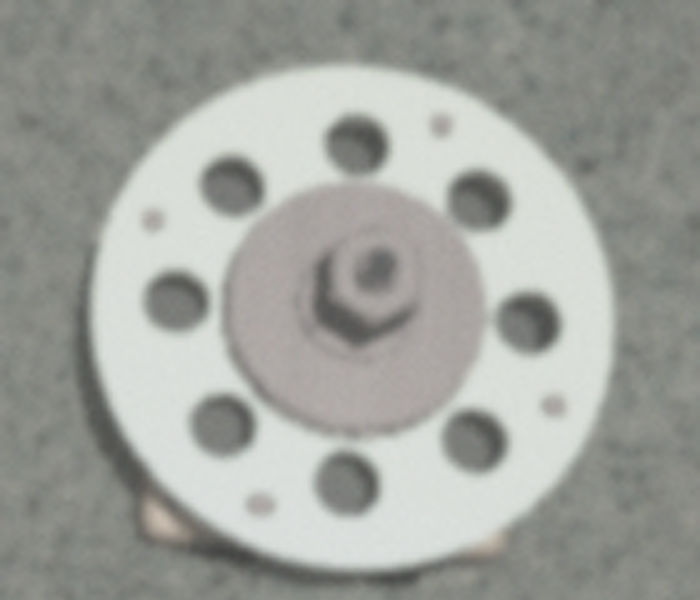

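View pics/scenec.png

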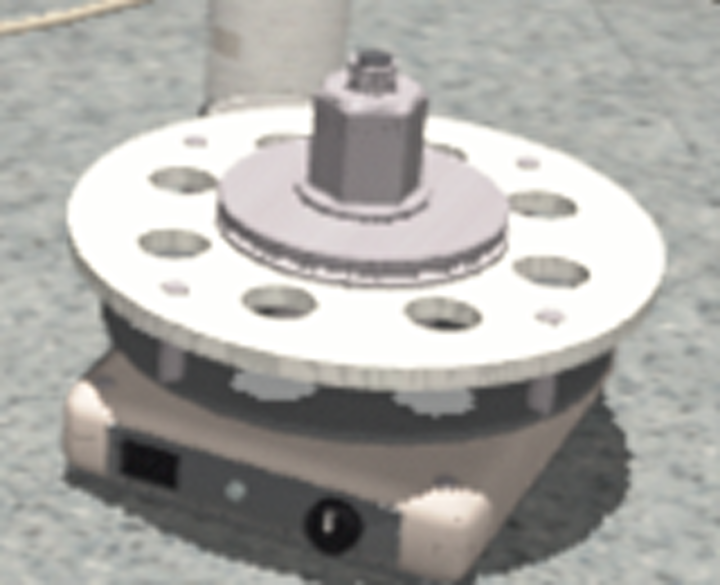

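```bash
cat > h.py <<'E'
import cv2,numpy as np
from scipy.spatial.transform import Rotation as R
from scipy.optimize import least_squares
def ray(s,u,v,z):
    P=np.array(s["pose"]);d=P[:3,:3]@np.array([(u-s["cx"])/s["fx"],(v-s["cy"])/s["fy"],1]);o=P[:3,3]
    return o+d*(z-o[2])/d[2]
def proj(s,p):
    P=np.array(s["pose"]);c=(np.asarray(p)-P[:3,3])@P[:3,:3]
    return np.stack([s["fx"]*c[...,0]/c[...,2]+s["cx"],s["fy"]*c[...,1]/c[...,2]+s["cy"]],-1)
E
python3 - <<'E'
from h import *
from cell import arm,eoat,eyes,job
for n,box in [("top",(340,145,480,275)),("scene",(365,225,515,310))]:
    s=eyes.snapshot(n); im=s["color"]
    m=(im.min(2)>(185 if n=="top" else 205)).astype(np.uint8); mm=np.zeros_like(m); x0,y0,x1,y1=box; mm[y0:y1,x0:x1]=m[y0:y1,x0:x1]
    c=max(cv2.findContours(mm,cv2.RETR_EXTERNAL,cv2.CHAIN_APPROX_NONE)[0],key=cv2.contourArea)
    print(n,cv2.boundingRect(c),cv2.fitEllipse(c))
    pts=np.array([ray(s,u,v,0.082) for u,v in cv2.convexHull(c)[:,0]])[:,:2]
    f=least_squares(lambda p:np.hypot(*(pts-p[:2]).T)-p[2],[pts[:,0].mean(),pts[:,1].mean(),.095],loss="soft_l1",f_scale=.001)
    print(f.x,np.abs(f.fun).max())
    if n=="top":
        for u,v in [(145,530),(495,545)]: print(ray(s,340+u/5,145+v/5,0.036))
o=arm.get_obs();T=np.eye(4);T[:3,:3]=R.from_rotvec(o["orientation"]).as_matrix();T[:3,3]=o["position"]
s=eyes.snapshot("wrist");print(np.round(np.linalg.inv(T)@s["pose"],4))
E
```

```text
top (359, 158, 104, 100) ((410.0696105957031, 207.9355010986328), (98.18275451660156, 103.70507049560547), 113.10075378417969)
[ 0.55992239 -0.13817793  0.09438869] 0.0007539880815958383
[ 0.48644971 -0.06670842  0.036     ]
[ 0.48177974 -0.19828656  0.036     ]
scene (375, 228, 133, 59) ((440.6737365722656, 258.7966613769531), (53.28310012817383, 134.18746948242188), 95.10157012939453)
[ 0.55908745 -0.13691563  0.09558535] 0.0017561037166631682
[[-2.000e-04 -9.466e-01 -3.224e-01  8.370e-02]
 [ 1.000e+00 -3.000e-04  2.000e-04 -4.000e-04]
 [-3.000e-04 -3.224e-01  9.466e-01 -7.120e-02]
 [ 0.000e+00  0.000e+00  0.000e+00  1.000e+00]]
```

```bash
cat >> h.py <<'E'
AX=np.array([0.5595,-0.1375])
def ori(yaw):  # tool down; yaw=0: tool x = -world x, jaws along world y
    return (R.from_euler('z',yaw)*R.from_matrix(np.array([[-1,0,0],[0,1,0],[0,0,-1.]]).T)).as_rotvec()
E
python3 - <<'E'
from h import *
from cell import arm,eoat,eyes,job
for yd in range(-300,301,30):
    for y in [yd]:
        q=arm.solve_ik([*AX,0.172],ori(np.radians(y))); print(y,None if q is None else np.round(q,2))
E
```

```text
-300 None
-270 [-0.44  0.55  1.5  -0.    1.09  2.7 ]
-240 [-0.44  0.55  1.5   0.    1.09  2.17]
-210 [-0.44  0.55  1.5  -0.    1.09  1.65]
-180 [-0.44  0.55  1.5  -0.    1.09  1.13]
-150 [-0.44  0.55  1.5  -0.    1.09  0.6 ]
-120 [-0.44  0.55  1.5  -0.    1.09  0.08]
-90 [-0.44  0.55  1.5  -0.    1.09 -0.44]
-60 [-0.44  0.55  1.5  -0.    1.09 -0.97]
-30 [-0.44  0.55  1.5  -0.    1.09 -1.49]
0 [-0.44  0.55  1.5   0.    1.09 -2.02]
30 [-0.44  0.55  1.5  -0.    1.09 -2.54]
60 None
90 [-0.44  0.55  1.5  -0.    1.09  2.7 ]
120 [-0.44  0.55  1.5  -0.    1.09  2.17]
150 [-0.44  0.55  1.5  -0.    1.09  1.65]
180 [-0.44  0.55  1.5  -0.    1.09  1.13]
210 [-0.44  0.55  1.5  -0.    1.09  0.6 ]
240 [-0.44  0.55  1.5   0.    1.09  0.08]
270 [-0.44  0.55  1.5  -0.    1.09 -0.44]
300 [-0.44  0.55  1.5  -0.    1.09 -0.97]
```

```bash
python3 - <<'E'
from h import *
from cell import arm,eoat,eyes,job
arm.movep([0.45,AX[1],0.26],ori(0))
s=eyes.snapshot("wrist"); cv2.imwrite("pics/w1.png",s["color"]); np.save("w1.npy",s,allow_pickle=True)
o=arm.get_obs();print(o["time_s"],o["position"],o["wrist_force"],proj(s,[*AX,.133]))
E
```

```text
2.7167 [ 0.45016412 -0.13695031  0.26003844] [-0.31695543 -1.19097054  0.41416974] [321.12022922 415.30767576]
```

View pics/w1.png

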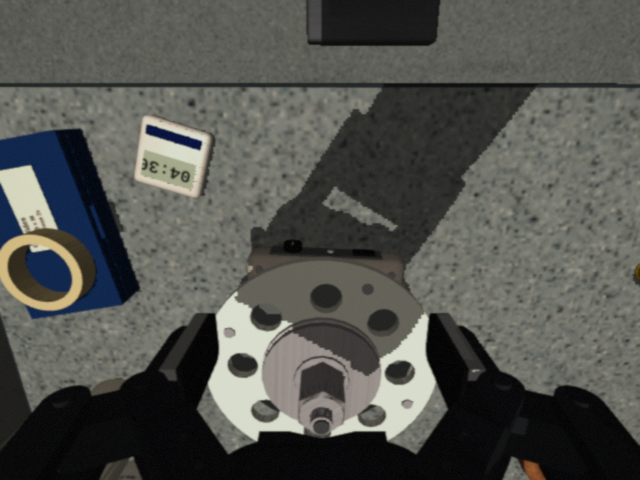

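```bash
python3 - <<'E'
from h import *
s=np.load("w1.npy",allow_pickle=True).item(); im=cv2.convertScaleAbs(s["color"],alpha=1.6)
cv2.imwrite('pics/w1a.png',cv2.resize(im[225:295,230:430],None,fx=4,fy=4,interpolation=cv2.INTER_CUBIC))
cv2.imwrite('pics/w1b.png',cv2.resize(im[310:440,250:400],None,fx=4.5,fy=4.5,interpolation=cv2.INTER_CUBIC))
E
```

```text
(no output)
```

View pics/w1a.png

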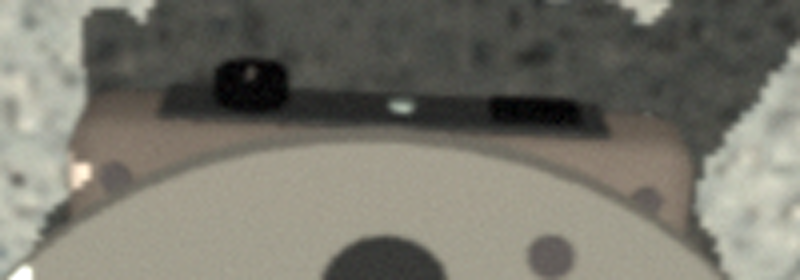

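View pics/w1b.png

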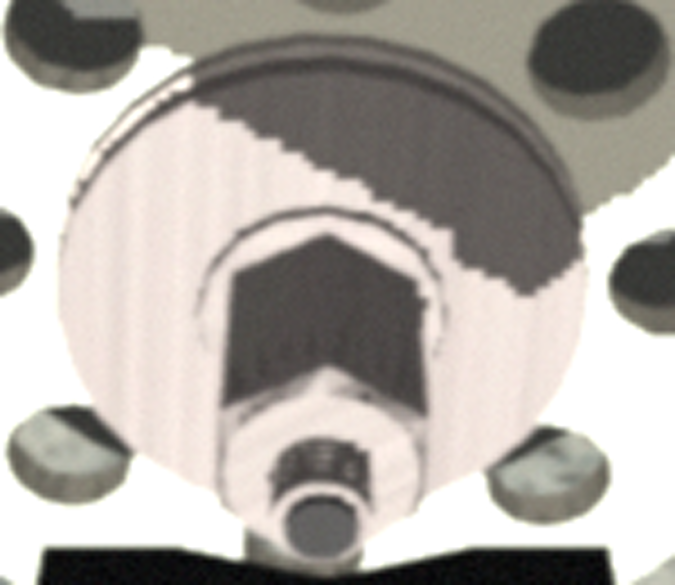

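```bash
python3 - <<'E'
from h import *
s=np.load("w1.npy",allow_pickle=True).item()
for z in (.02,.034):
  a=ray(s,230+160/4,225+115/4,z);b=ray(s,230+607/4,225+135/4,z);d=b-a;print("panel yaw",np.degrees(np.arctan2(-d[0],d[1])),(a+b)/2)
c=np.array([ray(s,250+u/4.5,310+v/4.5,.0985)[:2] for u,v in [(235,278),(325,235),(420,287)]])
print(c)
rc=.016/np.cos(np.pi/6)
f=least_squares(lambda p:(p[:2]+rc*np.stack([np.cos(p[2]+np.pi+np.array([1,0,-1])*np.pi/3),np.sin(p[2]+np.pi+np.array([1,0,-1])*np.pi/3)],-1)-c).ravel()if 0 else (p[:2]+rc*np.stack([np.cos(p[2]+np.pi+np.array([1,0,-1])*np.pi/3),np.sin(p[2]+np.pi+np.array([1,0,-1])*np.pi/3)],-1)-c).ravel(),[*AX,0])
print(f.x,np.degrees(f.x[2]),f.fun)
# thrust plate ellipse: left (60,300) right(587,300) front top (325,62)ish; spindle top circle centre
print("spindle top",ray(s,250+320/4.5,310+520/4.5,.141))
E
```

```text
panel yaw -2.715697294726376 [ 0.48664591 -0.13324977  0.02      ]
panel yaw -2.7156972947263833 [ 0.48123452 -0.13342191  0.034     ]
[[ 0.55108742 -0.1520393 ]
 [ 0.54236801 -0.13672902]
 [ 0.55291839 -0.12051803]]
[ 0.56109447 -0.13700764 -0.04701428] -2.693719545120208 [ 2.77047402e-05 -5.16517312e-04  2.71665597e-04  5.89659614e-04
 -2.99367481e-04 -7.31424358e-05]
spindle top [ 0.56028384 -0.13749052  0.141     ]
```

```bash
cat >> h.py <<'E'
from cell import arm,eoat,eyes,job
AX=np.array([0.560,-0.137]);YAW=np.radians(-2.7);O0=ori(YAW)
LD=np.array([-np.sin(YAW),np.cos(YAW)])
def F(n=6):
    a=[]
    for _ in range(n): a.append(arm.get_obs()); arm.dwell(0.01)
    return np.mean([x["wrist_force"][2] for x in a]),np.mean([x["position"][2] for x in a])*1e3-73,a[-1]["time_s"]
def press(side,target=5.0,hold=0.6,zlow=.074):
    p=AX+side*.087*LD
    arm.movep([*p,.073+.092],O0)
    f0,_,t0=F(10)
    r=arm.servo_line([*p,.073+zlow],feed=.008,stop_force=1.2); f1,z1,_=F(3)
    print("touch",r,round(f1-f0,2),round(z1,2))
    for k in range(5):
        if f1-f0>target-1.0: break
        z=arm.get_obs()["position"][2]
        r=arm.servo_line([*p,max(z-.004,.073+zlow)],feed=.005,stop_force=max(target-(f1-f0)-.2,.5)); f1,z1,_=F(3)
        print("  step",r,round(f1-f0,2),round(z1,2))
    arm.dwell(hold-.1); f,z,t=F(4); print("held F %.2f tipz %.2f t %.2f"%(f-f0,z,t), "t0 %.2f"%t0)
    arm.servo_line([*p,.073+.094],feed=.08)
    return z,f-f0
E
python3 - <<'E'
from h import *
eoat.grip(0.0,30)
p=AX+.087*LD
arm.movep([*p,.073+.115],O0)
print(arm.get_obs()["time_s"],arm.get_obs()["opening"])
print(press(1))
E
```

```text
4.1667 -0.0014809748131763185
touch True 2.23 78.28
  step True 4.25 77.42
held F 5.08 tipz 77.39 t 6.99 t0 4.49
(np.float64(77.38912361402274), np.float64(5.0810195244050025))
```

```bash
python3 - <<'E'
from h import *
p=AX-.087*LD
arm.servo_line([*(AX+.087*LD),.073+.105],feed=.2)
arm.movep([*AX,.235],O0)
arm.movep([*p,.073+.105],O0)
print(press(-1))
arm.servo_line([*p,.235],feed=.2)
s=eyes.snapshot("wrist"); cv2.imwrite("pics/w2.png",s["color"])
print(arm.get_obs()["time_s"])
E
```

```text
touch True 2.79 78.31
  step True 4.03 77.64
held F 4.95 tipz 77.57 t 11.40 t0 8.93
(np.float64(77.56885327543813), np.float64(4.947377865212152))
12.3083
```

View pics/w2.png

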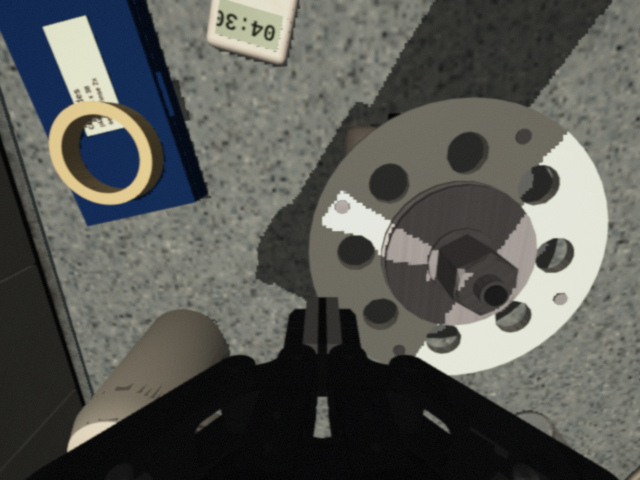

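```bash
python3 - <<'E'
from h import *
eoat.grip(0.65)
arm.movep([*AX,.235],O0)
arm.servo_line([*AX,.171],feed=.08,stop_force=8)
o=arm.get_obs();f0=o["wrist_force"];print(o["time_s"],o["position"])
eoat.grip(0.0,40)
o=arm.get_obs();print(o["time_s"],o["opening"],o["opening"]*85,o["wrist_force"]-f0,o["torque"],o["position"])
s=eyes.snapshot("wrist"); cv2.imwrite("pics/w3.png",s["color"])
E
```

```text
14.2667 [ 0.56022741 -0.13712362  0.17152761]
14.5917 0.3685954656716641 31.33061458209145 [-0.78852088 -1.49850006  3.58389688] [-0.4343126   0.19827691 -0.02990557] [ 0.56016026 -0.13739831  0.17165728]
```

View pics/w3.png

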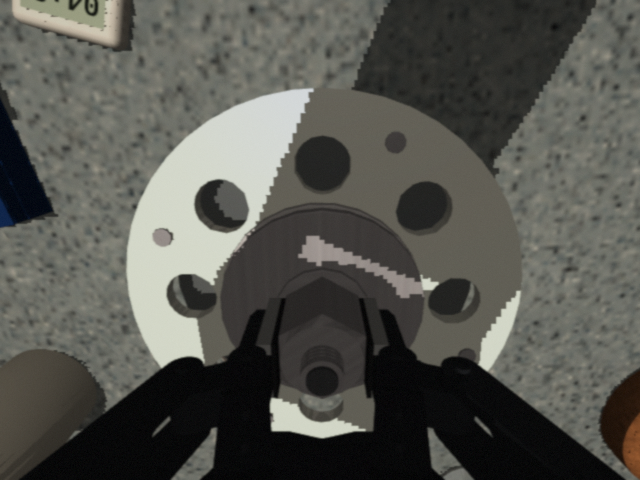

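The nut is gripped flat on flat: the opening reads 31 mm and the side forces are low. Next I'll turn it 62° clockwise, following it down.

```bash
cat >> h.py <<'E'
def yawnow():
    M=R.from_rotvec(arm.get_obs()["orientation"]).as_matrix(); return np.degrees(np.arctan2(M[1,1],M[0,1]))-90
def turn(a0,a1,z0,step=16):
    """a: tool clockwise angle (deg) relative to O0; z follows thread from z0 at a0"""
    n=max(1,int(np.ceil((a1-a0)/step)))
    for a in np.linspace(a0,a1,n+1)[1:]:
        arm.movep([*AX,z0-8e-3*(a-a0)/360],ori(YAW-np.radians(a)))
    o=arm.get_obs();print("t",round(o["time_s"],2),"yaw",round(yawnow(),2),"F",o["wrist_force"].round(1),"T",o["torque"].round(2),"open",round(o["opening"]*85,2))
E
python3 - <<'E'
from h import *
eoat.grip(0.0,80)
print("yaw0",yawnow())
turn(0,62,arm.get_obs()["position"][2])
s=eyes.snapshot("wrist"); cv2.imwrite("pics/w4.png",s["color"])
E
```

```text
yaw0 -2.706299079999411
t 16.32 yaw -64.38 F [ 5.5 -1.5  0. ] T [-0.17 -0.78 -0.2 ] open 30.88
```

View pics/w4.png

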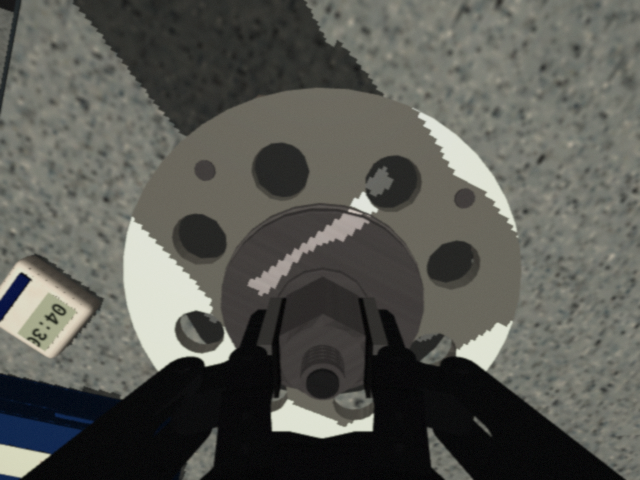

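```bash
python3 - <<'E'
from h import *
eoat.grip(0.65)
arm.servo_line([*AX,.235],feed=.15)
eoat.grip(0.0,30)
arm.movep([*(AX+.087*LD),.073+.105],O0)
print(press(1,hold=.3))
arm.movep([*AX,.235],O0)
print(arm.get_obs()["time_s"])
E
```

```text
touch True 2.38 80.89
  step True 5.02 80.26
held F 5.09 tipz 80.29 t 21.08 t0 19.10
(np.float64(80.2922181843351), np.float64(5.0933564639725075))
21.9333
```

```bash
python3 - <<'E'
from h import *
eoat.grip(0.65)
z0=.171-8e-3*62/360+.0007
arm.movep([*AX,.235],ori(YAW-np.radians(1.7)))
arm.servo_line([*AX,z0],feed=.09,stop_force=8)
eoat.grip(0.0,80)
o=arm.get_obs();print(o["time_s"],o["opening"]*85,o["wrist_force"],o["torque"],yawnow())
turn(1.7,1.7+22.3,o["position"][2])
eoat.grip(0.65)
print(yawnow())
arm.servo_line([*AX,.235],feed=.15)
eoat.grip(0.0,30)
arm.movep([*(AX+.087*LD),.073+.105],O0)
print(press(1,hold=.55))
E
```

```text
23.95 30.54589075219105 [-1.79406764 -2.05552482  5.70492863] [-0.26060662  0.36434465 -0.09424428] -4.411274782896655
t 24.57 yaw -26.36 F [ 1.6 -1.5  0.9] T [-0.43 -0.26 -0.14] open 30.54
-26.62142841972056
touch True 3.42 80.92
  step True 4.57 80.74
held F 5.20 tipz 80.67 t 29.03 t0 26.89
(np.float64(80.66743500920327), np.float64(5.202831675450562))
```

```bash
python3 - <<'E'
from h import *
arm.movep([0.47,AX[1],0.24],O0)
s=eyes.snapshot("wrist"); cv2.imwrite("pics/w5.png",s["color"]); np.save("w5.npy",s,allow_pickle=True)
im=cv2.convertScaleAbs(s["color"],alpha=1.6)
u,v=proj(s,[*AX,.11]).astype(int);print(u,v,arm.get_obs()["time_s"])
y0=max(0,v-90);cv2.imwrite('pics/w5b.png',cv2.resize(im[y0:v+40,u-75:u+75],None,fx=4.5,fy=4.5,interpolation=cv2.INTER_CUBIC)); print(u-75,y0)
E
```

```text
327 389 30.05
252 299
```

View pics/w5b.png

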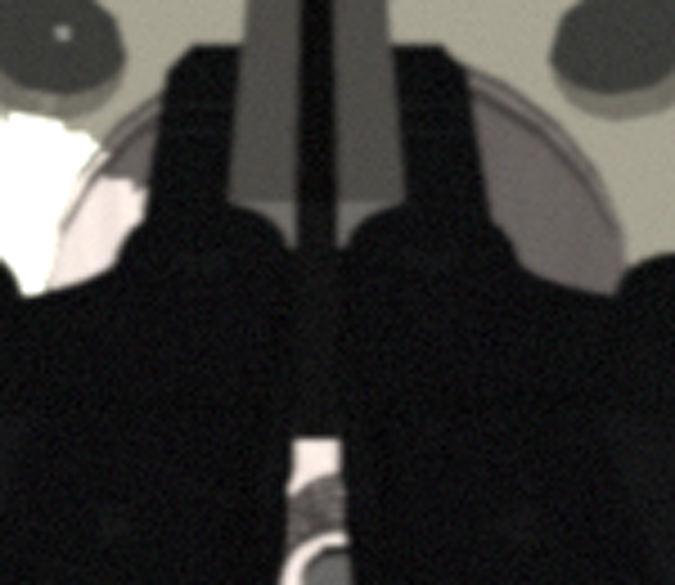

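View pics/w5.png

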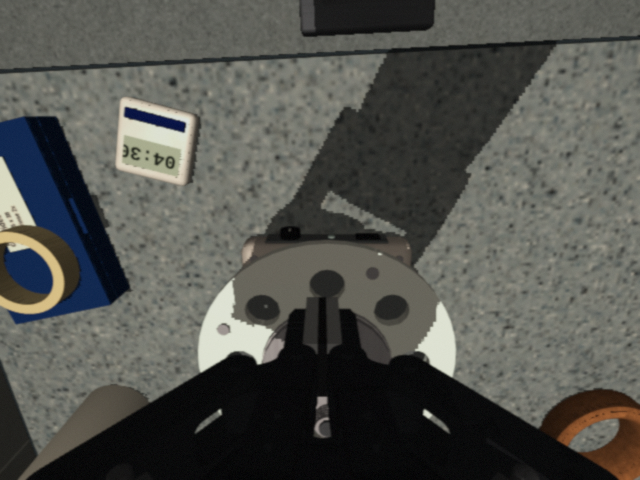

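```bash
python3 - <<'E'
from h import *
eoat.grip(0.9)
s=eyes.snapshot("wrist"); np.save("w6.npy",s,allow_pickle=True)
im=cv2.convertScaleAbs(s["color"],alpha=1.6)
cv2.imwrite('pics/w6b.png',cv2.resize(im[299:429,252:402],None,fx=4.5,fy=4.5,interpolation=cv2.INTER_CUBIC)); print(arm.get_obs()["time_s"])
E
```

```text
30.8167
```

View pics/w6b.png

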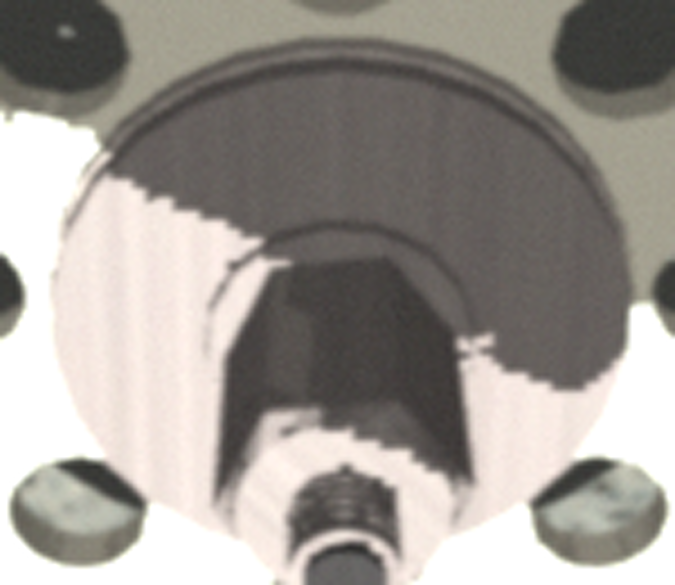

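```bash
python3 - <<'E'
from h import *
s=np.load("w6.npy",allow_pickle=True).item()
z=.0985-8e-3*84/360
c=[ray(s,252+u/4.5,299+v/4.5,z)[:2] for u,v in [(228,352),(270,268),(387,258),(455,325)]]
c=np.array(c);print(c)
for i in range(3):
  d=c[i+1]-c[i];print(np.linalg.norm(d),np.degrees(np.arctan2(-d[0],d[1])))
E
```

```text
[[ 0.56038746 -0.15504714]
 [ 0.54500522 -0.14754419]
 [ 0.54403337 -0.1293996 ]
 [ 0.55696349 -0.1191608 ]]
0.017114549046916006 63.99840709983643
0.01817059256795597 3.0659172168443174
0.016493069816778907 -51.62582084029376
```

The break in slope shows the play was gone at roughly 61–67° of nut. The fingertips therefore read about 0.65 mm low, and my second turn to 84° went too far. I'll back the nut off to about 70° and check again.

```bash
python3 - <<'E'
from h import *
z0=.171-8e-3*84/360+.0007
eoat.grip(0.65)
arm.movep([*AX,.235],ori(np.radians(-26.7)))
arm.servo_line([*AX,z0],feed=.09,stop_force=8)
eoat.grip(0.0,80)
o=arm.get_obs();print(o["time_s"],o["opening"]*85,o["wrist_force"],o["torque"],yawnow())
zc=o["position"][2]
arm.movep([*AX,zc+8e-3*14.2/360],ori(np.radians(-26.7+14.2)))
arm.dwell(.1);print("yaw",yawnow())
eoat.grip(0.65);print("yaw",yawnow())
arm.servo_line([*AX,.235],feed=.15)
eoat.grip(0.0,30)
arm.movep([*(AX+.087*LD),.073+.105],O0)
print(press(1,hold=.6))
E
```

```text
32.9167 31.16396512232368 [-2.51853799 -0.39374274  6.46279429] [-0.02583059  0.33406001  0.01303434] -26.69628951902304
yaw -12.67415728574369
yaw -12.524063522147188
touch True 2.56 80.92
  step True 4.82 80.52
held F 4.68 tipz 80.54 t 37.94 t0 35.69
(np.float64(80.5362014399362), np.float64(4.680426206613764))
```

```bash
python3 - <<'E'
import numpy as np
from scipy.optimize import brentq,least_squares
ph=np.linspace(0,2*np.pi,721)[:-1];C=np.cos(ph);r=42.;n=np.log(115/80)/np.log(1.25)
c=80/(2*np.pi*(8*12/360)**n)
def sink(F,d): # d preload compression mm (neg=gap)
    g=lambda th:np.sum(c*np.clip(d+th*r*C,0,None)**n*r*C)*(ph[1]-ph[0])-F*87
    return 87*brentq(g,0,.2)
print("n",n)
for d in (-2,-1,-.5,-.2,-.1,0,.05,.1,.18,.267,.4): print(d,[round(sink(F,d)+min(0,d)*2.071,3) for F in (5,15)])
D=[(0,5.08,77.39),(61.7,5.09,80.29),(83.9,5.2,80.67),(69.8,4.68,80.54)]
for tip in (.3,.06*5):
  f=least_squares(lambda p:[p[1]-sink(F,(t-p[0])*8/360)-tip*F/5-z for t,F,z in D],[66,81.4]);print(f.x,f.fun)
for t0 in range(56,82,3):
  f=least_squares(lambda p:[p[0]-sink(F,(t-t0)*8/360)-.3*F/5-z for t,F,z in D],[81.4]);print(t0,f.x,f.fun.round(2))
E
```

```text
n 1.6263319802522955
-2 [0.671, 1.154]
-1 [0.586, 1.024]
-0.5 [0.52, 0.928]
-0.2 [0.459, 0.848]
-0.1 [0.431, 0.814]
0 [0.394, 0.774]
0.05 [0.269, 0.649]
0.1 [0.166, 0.523]
0.18 [0.113, 0.348]
0.267 [0.088, 0.265]
0.4 [0.068, 0.205]
[60.19737851 80.98904608] [-0.09988934  0.07909397 -0.052675    0.07347036]
[60.19737851 80.98904608] [-0.09988934  0.07909397 -0.052675    0.07347036]
56 [80.8896846] [ 0.    0.15 -0.15 -0.01]
59 [80.95593897] [-0.08  0.11 -0.08  0.05]
62 [81.0398798] [-0.14  0.03 -0.    0.11]
65 [81.1282365] [-0.19 -0.05  0.08  0.16]
68 [81.23832711] [-0.22 -0.09  0.18  0.14]
71 [81.35756282] [-0.25 -0.13  0.29  0.09]
74 [81.47628009] [-0.27 -0.17  0.39  0.05]
77 [81.59625882] [-0.3  -0.2   0.48  0.01]
80 [81.72437562] [-0.31 -0.22  0.55 -0.02]
```

```bash
python3 - <<'E'
from h import *
p=AX-.087*LD
arm.servo_line([*(AX+.087*LD),.073+.105],feed=.2)
arm.movep([*AX,.235],O0)
arm.movep([*p,.073+.105],O0)
print(press(-1))
E
```

```text
touch True 2.99 80.96
  step True 3.8 80.67
  step True 4.74 80.63
held F 4.95 tipz 80.62 t 42.37 t0 39.84
(np.float64(80.61808595482537), np.float64(4.946065982956629))
```

```bash
python3 - <<'E'
import numpy as np
from scipy.optimize import brentq,least_squares
ph=np.linspace(0,2*np.pi,721)[:-1];C=np.cos(ph);r=42.;n=np.log(115/80)/np.log(1.25)
c=80/(2*np.pi*(8*12/360)**n)
def sink(F,d,Rr):
    g=lambda th:np.sum(c*np.clip(d+th*r*C,0,None)**n*r*C)*(ph[1]-ph[0])-F*Rr
    return Rr*brentq(g,0,.3)
D=[(0,5.08,77.39,1),(61.7,5.09,80.29,1),(83.9,5.2,80.67,1),(69.8,4.68,80.54,1),(0,4.95,77.57,0),(69.8,4.95,80.62,0)]
def run(tip,t0=None,D=D,floor=0):
  def res(p):
    th0=p[3] if t0 is None else t0
    return [(p[0] if L else p[1])-sink(F,(t-th0)*8/360,p[2]*10)-max(floor,0)-tip*F/5-z for t,F,z,L in D]
  f=least_squares(res,[81.1,81.2,8.3]+([65] if t0 is None else []),x_scale=.1,diff_step=1e-3)
  return f
for tip in (.2,.3,.4):
  f=run(tip);print(tip,f.x,f.fun.round(3))
for t0 in range(56,76,2):
  f=run(.3,t0);print(t0,f.x.round(2),f.fun.round(3),round(2*f.cost,4))
E
```

```text
0.2 [80.86411266 80.95672935  8.11273204 62.17740042] [ 0.037 -0.01  -0.069  0.042 -0.038  0.038]
0.3 [80.9633378  81.05473076  8.11306739 62.13687293] [ 0.036 -0.01  -0.073  0.048 -0.037  0.037]
0.4 [81.06255642 81.1527304   8.11344422 62.0958694 ] [ 0.036 -0.011 -0.078  0.053 -0.037  0.037]
56 [80.89 81.02  8.67] [ 0.012  0.147 -0.15  -0.01  -0.021  0.021] 0.0453
58 [80.9  81.03  8.46] [ 0.014  0.119 -0.135  0.001 -0.025  0.025] 0.0338
60 [80.93 81.04  8.29] [ 0.024  0.057 -0.106  0.025 -0.032  0.032] 0.0176
62 [80.96 81.05  8.12] [ 0.036 -0.006 -0.075  0.046 -0.037  0.037] 0.0119
64 [80.99 81.07  7.97] [ 0.046 -0.064 -0.045  0.062 -0.039  0.039] 0.0152
66 [81.03 81.11  7.84] [ 0.053 -0.112 -0.009  0.068 -0.038  0.038] 0.023
68 [81.09 81.18  7.8 ] [ 0.049 -0.141  0.048  0.044 -0.026  0.026] 0.0279
70 [81.16 81.26  7.76] [ 0.046 -0.165  0.108  0.011 -0.011  0.011] 0.0414
72 [81.22 81.34  7.71] [ 0.045 -0.189  0.164 -0.021  0.004 -0.004] 0.065
74 [81.28 81.42  7.66] [ 0.046 -0.212  0.216 -0.051  0.019 -0.019] 0.0971
```

```bash
python3 - <<'E'
from h import *
p=AX-.087*LD
arm.servo_line([*p,.235],feed=.2)
eoat.grip(0.8)
arm.movep([0.42,-.1,.32],O0)
for n in ("scene","top"):
    cv2.imwrite(f"pics/{n}9.png",eyes.snapshot(n)["color"])
print(arm.get_obs()["time_s"])
E
```

```text
44.7667
```

View pics/scene9.png

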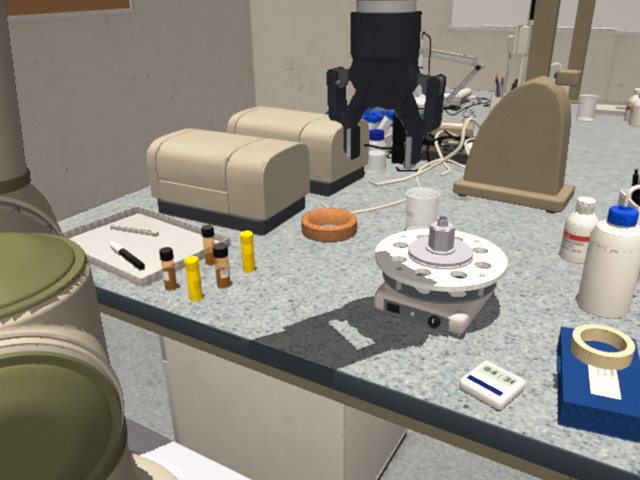

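The arm is clear of everything. The amber vials at (168,268), (208,245) and (221,265) are still standing, and the carousel sits level at (440,260). I'm handing the job in.

```bash
python3 -c "
from cell import job
print(job.sign_off())"
```

```text
the job is handed in; nothing more can be done
None
```

The play is gone and the job is handed in at about 45 s, but I overtightened the nut partway through and had to back it off.

- **First rocking:** about 5 N on the left and then the right rim put the fingertips at 77.4 mm and 77.6 mm. I read this as roughly 1.4 mm of bearing play.
- **Tightening:** I turned the nut 62° clockwise and pressed the left rim (80.3 mm). I then turned it on to 84° and pressed again (80.7 mm).
- **What went wrong:** the rise was much smaller than expected, so the play had already gone at about 62° (±4°). I had trusted the absolute fingertip height, which read about 1 mm low. At 84° the nut was about 22° past zero gap, beyond the 12° limit. I backed it off to about 70°. If the peak bearing load counts, that rule was broken for about 9 s, with the left-rim press at 84° in that time.
- **Last checks:** with the nut at about 70°, I pressed left (80.54 mm at 4.7 N) and right (80.62 mm at 4.9 N) for about 0.6 s each. Both fit a closed gap. I estimate the nut is about 8° past zero, possibly anywhere from 4 to 12°, because the readings disagree by up to 0.08 mm.

Held rim forces stayed at or below 5.2 N. The last picture shows the amber vials standing and the gripper open and clear of everything.

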